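# Put the impact sockets back on the rail in size order

### The job

Put the four loose impact sockets back on the socket rail in order of size, one on each post: the smallest on the post next to the red end cap, then the next larger, up to the largest at the far end. Lower each one mouth down over its post until it stands flat on the rail, without dropping it, and leave the jar of paste where it stands.

Things in the scene. Friction and masses are not known exactly. Their poses are not given: they have to be found in the camera images.
- socket_yellow: Loose black steel impact socket with a yellow size band round its upper edge: an upright cylinder 38 mm in diameter and 50 mm tall, about 0.26 kg, standing on its open mouth. The mouth, underneath, is 24 mm wide and 33 mm deep; above it the socket is solid, with a dark square drive hole drawn on top. Origin: centre of the underside; z points up.
- socket_green: Loose black steel impact socket with a green size band round its upper edge: an upright cylinder 45 mm in diameter and 54 mm tall, about 0.36 kg, standing on its open mouth. The mouth, underneath, is 30 mm wide and 33 mm deep; above it the socket is solid, with a dark square drive hole drawn on top. Origin: centre of the underside; z points up.
- socket_blue: Loose black steel impact socket with a blue size band round its upper edge: an upright cylinder 52 mm in diameter and 58 mm tall, about 0.48 kg, standing on its open mouth. The mouth, underneath, is 36 mm wide and 33 mm deep; above it the socket is solid, with a dark square drive hole drawn on top. Origin: centre of the underside; z points up.
- socket_white: Loose black steel impact socket with a white size band round its upper edge: an upright cylinder 59 mm in diameter and 62 mm tall, about 0.62 kg, standing on its open mouth. The mouth, underneath, is 41 mm wide and 33 mm deep; above it the socket is solid, with a dark square drive hole drawn on top. Origin: centre of the underside; z points up.
- post_a: One of the four identical black posts of the socket rail (end post; along the rail they stand in the order a, b, c, d, 85 mm apart). 8 mm in diameter, 28 mm tall, pointed top; fixed. It stands up from the rail's flat aluminium deck, which is 390 mm long, 80 mm wide and 10 mm thick and lies on the bench. Origin: foot of the post, on the deck's top face (10 mm above the bench); z up; y along the rail, from d towards a.
- post_b: One of the four identical black posts of the socket rail (inner post next to a; along the rail they stand in the order a, b, c, d, 85 mm apart). 8 mm in diameter, 28 mm tall, pointed top; fixed. It stands up from the rail's flat aluminium deck, which is 390 mm long, 80 mm wide and 10 mm thick and lies on the bench. Origin: foot of the post, on the deck's top face (10 mm above the bench); z up; y along the rail, from d towards a.
- post_c: One of the four identical black posts of the socket rail (inner post next to d; along the rail they stand in the order a, b, c, d, 85 mm apart). 8 mm in diameter, 28 mm tall, pointed top; fixed. It stands up from the rail's flat aluminium deck, which is 390 mm long, 80 mm wide and 10 mm thick and lies on the bench. Origin: foot of the post, on the deck's top face (10 mm above the bench); z up; y along the rail, from d towards a.
- post_d: One of the four identical black posts of the socket rail (end post at the other end; along the rail they stand in the order a, b, c, d, 85 mm apart). 8 mm in diameter, 28 mm tall, pointed top; fixed. It stands up from the rail's flat aluminium deck, which is 390 mm long, 80 mm wide and 10 mm thick and lies on the bench. Origin: foot of the post, on the deck's top face (10 mm above the bench); z up; y along the rail, from d towards a.
- cap_red: Red plastic cap on one end of the socket rail (the other end has a black one); it marks the small end. 22 mm along the rail, 86 mm across it, 16 mm high, fixed; 62 mm beyond the end post, either beyond post a or beyond post d. Origin: centre of its underside, on the bench; y along the rail.
- jar: Small grey jar of anti-seize paste with a paper label and a copper-coloured lid, 58 mm in diameter, 64 mm tall, 0.22 kg, loose, standing among the sockets; to be left alone. Origin: centre of the underside; z up.
Not all that is in view belongs to the job. What is shaped like the socket_green but purple is not meant.

How it is judged:
At the end, for the whole second after the job is handed in: The sockets stand mouth down over the posts, 38, 45, 52, 59 mm in order from the red cap: each within 18 mm of its post in plan, underside on the deck (6 to 15 mm above the bench), upright within 0.12 rad, released, at rest; the jar is within 25 mm of where it stood (height (world z) of socket_yellow between 0.006 and 0.015 m and angle between each of socket_yellow, socket_green, socket_blue, socket_white's own z axis and vertical below 0.12 rad and linear speed of each of socket_yellow, socket_green, socket_blue, socket_white below 0.02 m/s and height (world z) of socket_green between 0.006 and 0.015 m and height (world z) of socket_blue between 0.006 and 0.015 m and height (world z) of socket_white between 0.006 and 0.015 m and distance of jar from where it was at the start of the episode below 0.025 m and ((horizontal distance between cap_red and post_a below 0.12 m and horizontal distance between socket_yellow and post_a below 0.018 m and horizontal distance between socket_green and post_b below 0.018 m and horizontal distance between socket_blue and post_c below 0.018 m and horizontal distance between socket_white and post_d below 0.018 m) or (horizontal distance between cap_red and post_d below 0.12 m and horizontal distance between socket_yellow and post_d below 0.018 m and horizontal distance between socket_green and post_c below 0.018 m and horizontal distance between socket_blue and post_b below 0.018 m and horizontal distance between socket_white and post_a below 0.018 m))); the robot touches nothing.
It fails at once if the jar of paste is pushed more than 25 mm or tipped (distance of jar from where it was at the start of the episode above 0.025 m or angle between jar's own z axis and vertical above 0.35 rad).
It fails at once if the yellow socket is dropped onto the rail (falls faster than 0.6 m/s down a post) ((horizontal distance between socket_yellow and post_a below 0.018 m and height (world z) of socket_yellow below 0.035 m and linear speed of socket_yellow above 0.6 m/s) or (horizontal distance between socket_yellow and post_b below 0.018 m and height (world z) of socket_yellow below 0.035 m and linear speed of socket_yellow above 0.6 m/s) or (horizontal distance between socket_yellow and post_c below 0.018 m and height (world z) of socket_yellow below 0.035 m and linear speed of socket_yellow above 0.6 m/s) or (horizontal distance between socket_yellow and post_d below 0.018 m and height (world z) of socket_yellow below 0.035 m and linear speed of socket_yellow above 0.6 m/s)).
It fails at once if the green socket is dropped onto the rail (falls faster than 0.6 m/s down a post) ((horizontal distance between socket_green and post_a below 0.018 m and height (world z) of socket_green below 0.035 m and linear speed of socket_green above 0.6 m/s) or (horizontal distance between socket_green and post_b below 0.018 m and height (world z) of socket_green below 0.035 m and linear speed of socket_green above 0.6 m/s) or (horizontal distance between socket_green and post_c below 0.018 m and height (world z) of socket_green below 0.035 m and linear speed of socket_green above 0.6 m/s) or (horizontal distance between socket_green and post_d below 0.018 m and height (world z) of socket_green below 0.035 m and linear speed of socket_green above 0.6 m/s)).
It fails at once if the blue socket is dropped onto the rail (falls faster than 0.6 m/s down a post) ((horizontal distance between socket_blue and post_a below 0.018 m and height (world z) of socket_blue below 0.035 m and linear speed of socket_blue above 0.6 m/s) or (horizontal distance between socket_blue and post_b below 0.018 m and height (world z) of socket_blue below 0.035 m and linear speed of socket_blue above 0.6 m/s) or (horizontal distance between socket_blue and post_c below 0.018 m and height (world z) of socket_blue below 0.035 m and linear speed of socket_blue above 0.6 m/s) or (horizontal distance between socket_blue and post_d below 0.018 m and height (world z) of socket_blue below 0.035 m and linear speed of socket_blue above 0.6 m/s)).
It fails at once if the white socket is dropped onto the rail (falls faster than 0.6 m/s down a post) ((horizontal distance between socket_white and post_a below 0.018 m and height (world z) of socket_white below 0.035 m and linear speed of socket_white above 0.6 m/s) or (horizontal distance between socket_white and post_b below 0.018 m and height (world z) of socket_white below 0.035 m and linear speed of socket_white above 0.6 m/s) or (horizontal distance between socket_white and post_c below 0.018 m and height (world z) of socket_white below 0.035 m and linear speed of socket_white above 0.6 m/s) or (horizontal distance between socket_white and post_d below 0.018 m and height (world z) of socket_white below 0.035 m and linear speed of socket_white above 0.6 m/s)).
It also fails if it takes over 99 s, if anything falls off the work surface, if the arm or the gripper's body presses on something with over 40 N, if the wrist force passes 120 N, or if a joint passes its speed limit or range.

### The arm

A 6-joint arm with a two-finger parallel gripper is mounted at the origin on the work surface. World frame = base frame: x ahead of the robot, y to its left, z up, the work surface at z = 0. Lengths are in m, angles in rad, forces in N, time in s.
With the tool pointing down it reaches from about 0.35 to 0.85 m from the base axis. Payload 8.1 kg.
Tool frame: the origin (TCP) lies at the very end of the fingers, on their centre line; the grasp point (between the pads) lies 19 mm behind it; x points along the fingers, y is the direction in which the jaws open and shut, and the axes are right-handed (so a half turn about x gives the same grasp; the last joint's range is limited). The gripper opens to 93 mm and grips with 3 to 60 N. Pads are 15 mm wide; open, the fingers measure 128 mm over their backs; the gripper's body (75 mm by 188 mm) begins 65 mm behind the grasp point.
Start: joints at [1.135, 0.13, 1.488, -0, 1.523, -0.085], TCP at [0.206, 0.563, 0.219] pointing down, gripper open.
Joint ranges: [-2.96, 2.96], [-0.89, 2.26], [0.02, 2.5], [-1.34, 4.48], [0, 2.73], [-2.66, 2.66]. Speed limits (rad/s): [2.39, 2.39, 2.79, 3.14, 3.14, 3.14].

### API

Orientations are given as a rotation vector (axis times angle).
In Python, from plant import * gives the robot as it stands. The module is installed in compiled form; this text tells all that it offers.
- The arm moves only by the tool apply_moves, never from a script. Its argument "series" is a list of rows, each an object with "jaw": the gripper's target within -1 to 1 (shut at 1, half-way at 0, fully open at -1); "linear": the shift along the tool's x, y, z normalised to -1 to 1, where 1 is 0.6 m, a list of three; "roll": the turn about the tool's x normalised to -1 to 1, where 1 is 30 degrees. A call has 1 to 20 rows; each row is the pose to reach, as a shift and turn from the pose measured when the call began, along the tool's axes at that moment; what a row does not reach only later rows make up. A row lasts 1/8 s, in which the tool goes at most 62.5 mm and 10.7 degrees, less where a joint would pass 70% of its speed; a pose out of reach is approached as far as the arm can. A call with a number of a shift or a turn outside -1 to 1 is refused whole. A call with a gripper value outside its range is refused whole. The fingers move at their own pace and stop on an object; "force" is the grip in N (left out, the last holds). Time passes only in rows, so rows that repeat a pose let the fingers close. It gives the time, the measured TCP pose, the force and the opening at its end, in the units of the state.
- read_state(): the state, without advancing time (a new reading comes with each control period).
- read_camera(name): name is "scene" or "top" or "wrist"; returns a dict with "pixels" (384x512x3 uint8, blue, green, red), "intrinsics" (3x3 intrinsics, pixels), "rvec" (rotation vector, rad) and "tvec" (3), from world to camera coordinates, as OpenCV has them; the wrist camera has in their place "tool_from_camera" (4x4, takes a point from camera to tool coordinates, whose origin is the TCP and whose axes are the tool frame's). Camera axes: x right, y down, z forward; pixel columns grow to the right and rows downward; lengths in m; the calibration is good to about 2 mm. The wrist camera is an equidistant fisheye: a pixel r from the principal point sees the ray r / f radians off the axis. A picture is of the moment at which its call begins: read the wrist's pose just before it. There is no depth.
- close_job(): hands the job in, once; it reports no verdict.
The state is a dict: "t": time; "q": joint angles; "dq": joint speeds; "joint_torque": joint torques, N m; "tool_pos": TCP position; "orientation": TCP orientation; "force": force on the tool from outside, world axes, zero at the start; "wrist_torque": the same for the moment, N m; "opening": finger opening in m.
Only numpy, scipy, OpenCV 4.12 (cv2) and the standard library are available. Lean on these libraries where they do the work, as an engineer would, in place of code of your own. Each camera call takes 0.05 s, during which the arm holds its last target. There are 200 camera calls.

## Working session

There is one attempt and no reset: what is moved stays moved. The work goes in short steps, Python scripts to look and compute and a tool call to move; the robot and the scene stay as the last step left them, time stands still between calls to the robot, and variables do not carry over. Pictures are saved under pics/ and viewed, about 12 in all and at most 16, crops included, and the job is handed in when it is done.

Besides the shell and the picture viewer there is one more tool, called after ">>>" by a JSON object that holds its "method" and its "body". apply_moves: Moves the arm, as the interface text tells. Its arguments: {"type":"object","properties":{"series":{"type":"array"},"force":{"type":"number"}},"required":["series"]}

```bash
mkdir -p pics; ls; python3 - <<'E'
from plant import *
import cv2
s=read_state();print({k:s[k] for k in('t','q','tool_pos','orientation','opening','force')})
for n in('top','scene','wrist'):
    c=read_camera(n);cv2.imwrite(f'pics/{n}0.png',c['pixels'])
    print(n,c['intrinsics'],c.get('rvec'),c.get('tvec'),c.get('tool_from_camera'))
a=cv2.imread('pics/top0.png');b=cv2.imread('pics/scene0.png')
cv2.imwrite('pics/top0b.png',cv2.resize(a,(800,600),interpolation=cv2.INTER_CUBIC))
E
```

```text
pics
{'t': 0.0, 'q': array([ 1.13459692e+00,  1.31137099e-01,  1.48924459e+00,  4.58261486e-06,
        1.52295679e+00, -8.54177148e-02]), 'tool_pos': array([0.20593859, 0.56297818, 0.21762084]), 'orientation': array([ 0.27393555,  1.55366963, -0.27659462]), 'opening': 0.09303928481959083, 'force': array([-0.12733353,  0.42471618,  0.72253995])}
top [[355.74722132   0.         254.51316593]
 [  0.         355.74722132 189.18845784]
 [  0.           0.           1.        ]] [ 2.11655722 -2.14020034  0.18967412] [0.02352659 0.51058467 0.84720583] None
scene [[394.1814734    0.         255.27344228]
 [  0.         394.1814734  190.18984517]
 [  0.           0.           1.        ]] [ 2.08511745  1.08992816 -0.47341511] [-0.31269508 -0.25083703  1.17771933] None
wrist [[297.31863964   0.         250.96830778]
 [  0.         297.31863964 191.61371022]
 [  0.           0.           1.        ]] None None [[-1.09571710e-04 -2.48591145e-01  9.68608502e-01 -1.66285866e-01]
 [ 9.99999984e-01  1.10895263e-04  1.41583816e-04  2.76514998e-04]
 [-1.42610578e-04  9.68608502e-01  2.48591129e-01 -6.84690424e-02]
 [ 0.00000000e+00  0.00000000e+00  0.00000000e+00  1.00000000e+00]]
```

View pics/top0b.png

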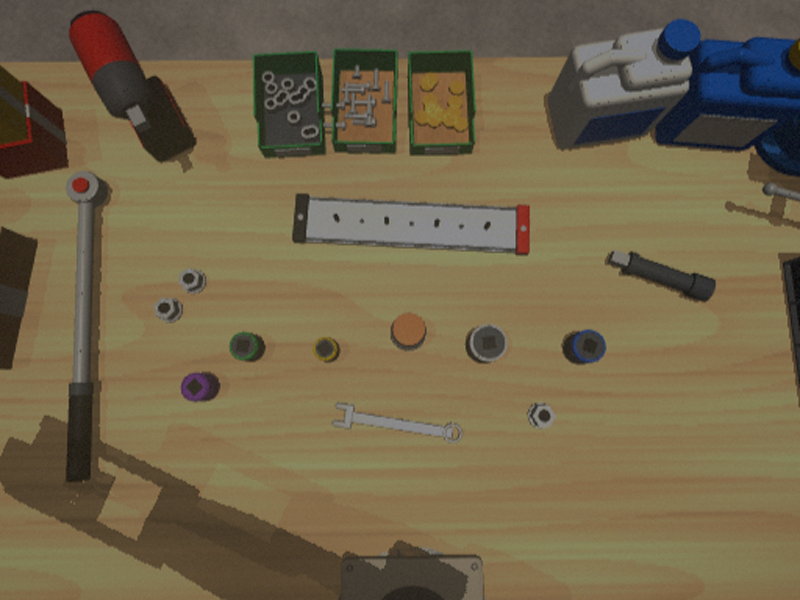

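View pics/scene0.png

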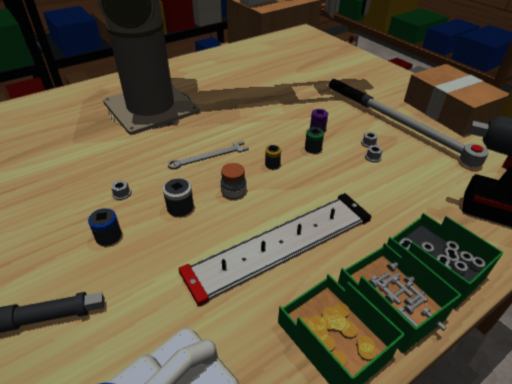

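The top view (800x600 pixels) shows these:
- **Sockets:** green (246,346), yellow (326,349), white (488,343), blue (585,346).
- **Jar:** copper lid at (408,331).
- **Purple lookalike:** (200,386), excluded because its band is purple.
- **Rail:** posts at x≈336, 387, 437 and 487. The red cap is at the right (523,229), so yellow goes on the rightmost post.

Next I'll measure.

```bash
cat > h.py <<'E'
import numpy as np, cv2
from plant import *
def cam(n):
    c=read_camera(n); R=cv2.Rodrigues(np.array(c['rvec']))[0]; return c['pixels'],c['intrinsics'],R,np.array(c['tvec']).ravel()
def ray(px,K,R,t,z):
    o=-R.T@t; d=R.T@np.linalg.inv(K)@np.array([px[0],px[1],1.]); return (o+d*(z-o[2])/d[2])
E
python3 - <<'E'
from h import *
im,K,R,t=cam('top'); print('cam',-R.T@t)
hsv=cv2.cvtColor(im,cv2.COLOR_BGR2HSV)
S={'green':(157,221,.054,(50,85),80),'yellow':(209,223,.050,(22,34),150),'white':(312,220,.062,None,0),'blue':(374,221,.058,(100,125),90),'purple':(128,247,.054,(130,160),80),'jar':(261,212,.064,(5,14),100)}
o=cv2.resize(im,None,fx=4,fy=4,interpolation=cv2.INTER_CUBIC)
for n,(u,v,z,h,s) in S.items():
    H,Sa,V=cv2.split(hsv)
    m=((Sa<60)&(V>90)) if h is None else ((H>=h[0])&(H<=h[1])&(Sa>=s)&(V>40))
    w=np.zeros_like(m);w[v-18:v+19,u-18:u+19]=1
    p=np.argwhere(m&w)[:,::-1].astype(np.float32)
    (c,r)=cv2.minEnclosingCircle(p)
    P=ray(c,K,R,t,z);rm=r/K[0,0]*((-R.T@t)[2]-z)
    print(n,len(p),np.round(c,1),'xy',P.round(4),'diam mm',round(2000*rm,1))
    cv2.circle(o,(int(c[0]*4+2),int(c[1]*4+2)),int(r*4),(0,0,255),1)
m=((hsv[...,1]<60)&(hsv[...,2]>90)).astype(np.uint8);m[:120]=0;m[165:]=0;m[:,:180]=0;m[:,350:]=0
ct=max(cv2.findContours(m,0,2)[0],key=cv2.contourArea);box=cv2.boxPoints(cv2.minAreaRect(ct))
B=np.array([ray(b,K,R,t,.01) for b in box]);print('deck',B.round(4),'c',B.mean(0),[np.linalg.norm(B[i]-B[i-1]) for i in range(4)])
cv2.polylines(o,[(box*4+2).astype(int)],1,(0,0,255),1)
q=im[...,2];mm=((hsv[...,2]<70)).astype(np.uint8);pm=np.zeros_like(mm);cv2.drawContours(pm,[ct],-1,1,-1)
n_,_,st,ce=cv2.connectedComponentsWithStats(mm&cv2.erode(pm,np.ones((5,5))))
for i in range(1,n_):print('spot',ce[i].round(1),st[i,4],ray(ce[i],K,R,t,.024).round(4))
r_=((hsv[...,0]<6)|(hsv[...,0]>174))&(hsv[...,1]>150);r_[:120]=0;r_[180:]=0;r_[:,:320]=0;r_[:,350:]=0
c=np.argwhere(r_).mean(0)[::-1];print('red',c,ray(c,K,R,t,.016))
cv2.imwrite('pics/crop1.png',o[480:1040,440:1600][:, :].copy() if 0 else cv2.resize(o[460:1060,460:1560],(800,436)))
E
```

```text
cam [0.35297355 0.01874231 0.92415709]
green 68 [155.7 221.1] xy [0.4327 0.2605 0.054 ] diam mm 43.6
yellow 50 [207.9 222.6] xy [0.4279 0.1331 0.05  ] diam mm 36.9
white 131 [312.  218.9] xy [ 0.4331 -0.1208  0.062 ] diam mm 58.9
blue 100 [376.4 220.9] xy [ 0.4267 -0.2779  0.058 ] diam mm 51.8
purple 182 [124.5 246.5] xy [0.3721 0.3335 0.054 ] diam mm 45.5
jar 322 [261.1 210.5] xy [0.4547 0.0024 0.064 ] diam mm 50.5
deck [[ 0.6139  0.1739  0.01  ]
 [ 0.6939  0.1713  0.01  ]
 [ 0.6699 -0.1885  0.01  ]
 [ 0.5906 -0.1806  0.01  ]] c [ 0.64210026 -0.00601227  0.01      ] [np.float64(0.3552678511351429), np.float64(0.07999988328181705), np.float64(0.36056888458385267), np.float64(0.07967757596294532)]
spot [215.  138.8] 12 [0.6508 0.1206 0.024 ]
spot [246.9 140.6] 11 [0.6449 0.0364 0.024 ]
spot [231. 141.] 1 [0.6444 0.0784 0.024 ]
spot [278.9 142.4] 11 [ 0.6392 -0.0478  0.024 ]
spot [263. 142.] 1 [ 0.6407 -0.0059  0.024 ]
spot [311.4 144. ] 11 [ 0.6338 -0.133   0.024 ]
spot [294.5 144. ] 2 [ 0.6343 -0.0887  0.024 ]
red [334.40990991 146.22972973] [ 0.62942618 -0.1952121   0.016     ]
```

View pics/crop1.png

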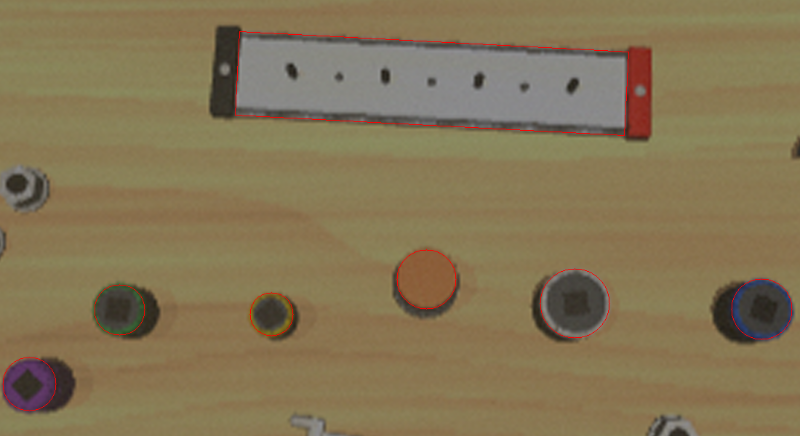

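The red outlines sit on the band rims, and the diameters agree with the given sizes to about 1.5 mm. The purple one stays excluded. Deck size and post spacing also fit: 80 mm wide and about 84.7 mm apart. Next I'll write a planner that turns targets into move units.

```bash
cat > plan.py <<'E'
from h import *
import sys
# usage: plan.py x y z [turn]: shift to TCP target in tool axes /0.6, roll so that jaws lie along world x
s=read_state();Rt=cv2.Rodrigues(np.array(s['orientation']))[0]
p=np.array(s['tool_pos']);d=np.array([float(a) for a in sys.argv[1:4]])-p
y=Rt[:,1];tgt=np.array([1,0,0])*np.sign(y[0])
ang=np.degrees(np.arctan2(np.cross(y,tgt)@Rt[:,0],y@tgt))
print('t',s['t'],'p',p.round(4),'open',round(s['opening'],4),'F',np.round(s['force'],1),'tool x,y',Rt[:,0].round(3),y.round(3))
print('linear',(Rt.T@d/.6).round(4),'roll/30',round(ang/30,3),'q',np.round(s['q'],2))
E
python3 plan.py .4279 .1331 .16
```

```text
t 0.2 p [0.206  0.5632 0.218 ] open 0.0926 F [-0.4  0.2 -1.1] tool x,y [-0.    -0.001 -1.   ] [ 0.344  0.939 -0.001]
linear [ 0.0972 -0.5459  0.5936] roll/30 2.33 q [ 1.13  0.13  1.49 -0.    1.52 -0.09]
```

>>> {"method": "apply_moves", "body": {"series": [{"jaw":-1,"linear":[0.04,-0.1,0.1],"roll":0.35},{"jaw":-1,"linear":[0.06,-0.17,0.18],"roll":0.7},{"jaw":-1,"linear":[0.08,-0.24,0.26],"roll":1},{"jaw":-1,"linear":[0.097,-0.31,0.33],"roll":1},{"jaw":-1,"linear":[0.097,-0.38,0.41],"roll":1},{"jaw":-1,"linear":[0.097,-0.46,0.5],"roll":1},{"jaw":-1,"linear":[0.097,-0.546,0.594],"roll":1},{"jaw":-1,"linear":[0.097,-0.546,0.594],"roll":1}], "force": 40}}

```text
t: 1.2
tool_pos: [0.4288, 0.1308, 0.1602]
orientation: [0.683, 1.46, -0.684]
force: [-0.1, 1.0, 0.0]
opening: 0.093
```

```bash
python3 plan.py .4279 .1331 .16
```

```text
t 1.2 p [0.4288 0.1308 0.1602] open 0.093 F [-0.1  1.   0. ] tool x,y [ 0.    -0.001 -1.   ] [ 0.768  0.641 -0.001]
linear [ 0.0004  0.0013 -0.0039] roll/30 1.329 q [ 0.18 -0.26  1.97 -0.    1.43 -0.51]
```

>>> {"method": "apply_moves", "body": {"series": [{"jaw":-1,"linear":[0,0.0,-0.004],"roll":0.35},{"jaw":-1,"linear":[0,0.0,-0.004],"roll":0.7},{"jaw":-1,"linear":[0,0.0,-0.004],"roll":1},{"jaw":-1,"linear":[0,0.0,-0.004],"roll":1}]}}

```text
t: 1.7
tool_pos: [0.4272, 0.1326, 0.1601]
orientation: [1.08, 1.285, -1.081]
force: [0.0, 0.2, 0.1]
opening: 0.0929
```

>>> {"method": "apply_moves", "body": {"series": [{"jaw":-1,"linear":[0,0,0],"roll":0.33},{"jaw":-1,"linear":[0,0,0],"roll":0.33},{"jaw":-1,"linear":[0,0,0],"roll":0.33}]}}

```text
t: 2.08
tool_pos: [0.4271, 0.1326, 0.1601]
orientation: [1.204, 1.211, -1.206]
force: [-0.2, -0.2, -0.3]
opening: 0.0927
```

```bash
python3 plan.py .4279 .1331 .016; python3 - <<'E'
from h import *
cv2.imwrite('pics/w1.png',read_camera('wrist')['pixels'])
E
```

```text
t 2.075 p [0.4271 0.1326 0.1601] open 0.0927 F [-0.2 -0.2 -0.3] tool x,y [-0.    -0.001 -1.   ] [ 1.     0.006 -0.   ]
linear [ 0.2402  0.0014 -0.0011] roll/30 0.011 q [ 0.19 -0.26  1.97 -0.    1.43  0.18]
```

View pics/w1.png

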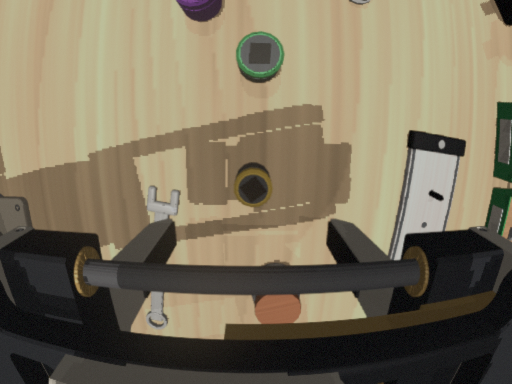

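The wrist view shows the yellow socket at (253,186) between the fingers. I expected about (251,189), so it's aligned within about 3 mm. The jar at (277,300) is clear of both fingers. I'll descend and grip.

>>> {"method": "apply_moves", "body": {"series": [{"jaw":-1,"linear":[0.08,0.001,-0.003],"roll":0},{"jaw":-1,"linear":[0.15,0.001,-0.003],"roll":0},{"jaw":-1,"linear":[0.21,0.001,-0.003],"roll":0},{"jaw":-1,"linear":[0.24,0.001,-0.003],"roll":0},{"jaw":-1,"linear":[0.24,0.001,-0.003],"roll":0},{"jaw":1,"linear":[0.24,0.001,-0.003],"roll":0},{"jaw":1,"linear":[0.24,0.001,-0.003],"roll":0},{"jaw":1,"linear":[0.24,0.001,-0.003],"roll":0},{"jaw":1,"linear":[0.24,0.001,-0.003],"roll":0},{"jaw":1,"linear":[0.24,0.001,-0.003],"roll":0},{"jaw":1,"linear":[0.24,0.001,-0.003],"roll":0}]}}

```text
t: 3.5
tool_pos: [0.4279, 0.1343, 0.0162]
orientation: [1.205, 1.21, -1.206]
force: [-0.2, -0.0, -1.5]
opening: 0.0372
```

>>> {"method": "apply_moves", "body": {"series": [{"jaw":1,"linear":[-0.04,0,0],"roll":0},{"jaw":1,"linear":[-0.1,0,0],"roll":0},{"jaw":1,"linear":[-0.17,0,0],"roll":0},{"jaw":1,"linear":[-0.2,0,0],"roll":0},{"jaw":1,"linear":[-0.2,0,0],"roll":0}]}}

```text
t: 4.12
tool_pos: [0.4286, 0.1346, 0.1368]
orientation: [1.207, 1.209, -1.204]
force: [0.2, -0.1, -3.7]
opening: 0.0374
```

```bash
python3 plan.py .6336 -.1331 .136; python3 - <<'E'
from h import *
cv2.imwrite('pics/w2.png',read_camera('wrist')['pixels'])
E
```

```text
t 4.125 p [0.4286 0.1346 0.1368] open 0.0374 F [ 0.2 -0.1 -3.7] tool x,y [ 0.002 -0.001 -1.   ] [1.    0.005 0.002]
linear [0.0025 0.3396 0.4477] roll/30 0.009 q [ 0.19 -0.24  1.99 -0.    1.38  0.19]
```

View pics/w2.png

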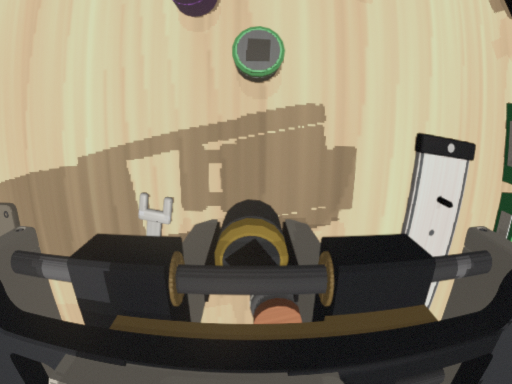

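The yellow socket is held upright with its top centre near (252,258), and I expected row 259, so it's centred. The jar hasn't been touched. I'll carry it to the red-end post.

>>> {"method": "apply_moves", "body": {"series": [{"jaw":1,"linear":[0,0.04,0.06],"roll":0},{"jaw":1,"linear":[0,0.09,0.13],"roll":0},{"jaw":1,"linear":[0,0.15,0.2],"roll":0},{"jaw":1,"linear":[0,0.21,0.27],"roll":0},{"jaw":1,"linear":[0,0.27,0.35],"roll":0},{"jaw":1,"linear":[0,0.31,0.41],"roll":0},{"jaw":1,"linear":[0,0.34,0.448],"roll":0},{"jaw":1,"linear":[0,0.34,0.448],"roll":0},{"jaw":1,"linear":[0,0.34,0.448],"roll":0}]}}

```text
t: 5.3
tool_pos: [0.6313, -0.1327, 0.1331]
orientation: [1.204, 1.214, -1.209]
force: [-0.2, 0.3, -2.2]
opening: 0.0376
```

```bash
python3 plan.py .6336 -.1331 .026; python3 - <<'E'
from h import *
cv2.imwrite('pics/w3.png',read_camera('wrist')['pixels'])
E
```

```text
t 5.3 p [ 0.6313 -0.1327  0.1331] open 0.0376 F [-0.2  0.3 -2.2] tool x,y [-0.004  0.    -1.   ] [ 1.     0.005 -0.004]
linear [0.1784 0.0044 0.0008] roll/30 0.009 q [-0.29  0.31  1.44 -0.    1.39 -0.29]
```

View pics/w3.png

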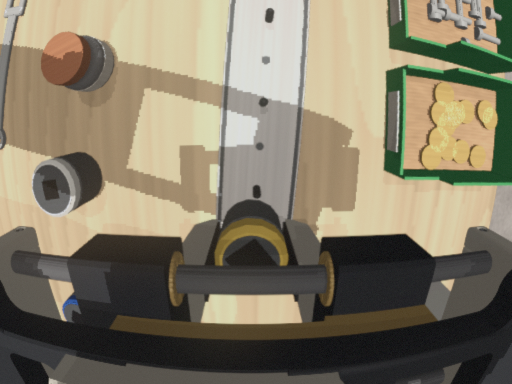

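The wrist view shows the post at (257,192), straight below the held socket. That's about 5 mm off in tool y, and the map says 2.6 mm, so I'll use +4 mm. The deck runs squarely up the image.

>>> {"method": "apply_moves", "body": {"series": [{"jaw":1,"linear":[0.04,0.0065,0.001],"roll":0},{"jaw":1,"linear":[0.08,0.0065,0.001],"roll":0},{"jaw":1,"linear":[0.11,0.0065,0.001],"roll":0},{"jaw":1,"linear":[0.13,0.0065,0.001],"roll":0},{"jaw":1,"linear":[0.15,0.0065,0.001],"roll":0},{"jaw":1,"linear":[0.165,0.0065,0.001],"roll":0},{"jaw":1,"linear":[0.173,0.0065,0.001],"roll":0},{"jaw":1,"linear":[0.176,0.0065,0.001],"roll":0},{"jaw":1,"linear":[0.176,0.0065,0.001],"roll":0}]}}

```text
t: 6.48
tool_pos: [0.6354, -0.1331, 0.0284]
orientation: [1.204, 1.213, -1.207]
force: [0.8, -1.2, -3.7]
opening: 0.0375
```

>>> {"method": "apply_moves", "body": {"series": [{"jaw":1,"linear":[0.0035,0,0],"roll":0},{"jaw":1,"linear":[0.0035,0,0],"roll":0},{"jaw":-1,"linear":[0.0035,0,0],"roll":0},{"jaw":-1,"linear":[0.0035,0,0],"roll":0},{"jaw":-1,"linear":[0.0035,0,0],"roll":0},{"jaw":-1,"linear":[0.0035,0,0],"roll":0},{"jaw":-1,"linear":[0.0035,0,0],"roll":0},{"jaw":-1,"linear":[-0.05,0,0],"roll":0},{"jaw":-1,"linear":[-0.12,0,0],"roll":0},{"jaw":-1,"linear":[-0.2,0,0],"roll":0},{"jaw":-1,"linear":[-0.22,0,0],"roll":0}]}}

```text
t: 7.85
tool_pos: [0.638, -0.1337, 0.1652]
orientation: [1.206, 1.207, -1.203]
force: [0.2, -0.3, 0.6]
opening: 0.0932
```

```bash
python3 plan.py .4327 .2605 .16; python3 - <<'E'
from h import *
cv2.imwrite('pics/w4.png',read_camera('wrist')['pixels'])
E
```

```text
t 7.85 p [ 0.638  -0.1337  0.1652] open 0.0932 F [ 0.2 -0.3  0.6] tool x,y [ 0.004 -0.002 -1.   ] [1.    0.005 0.004]
linear [ 0.0059 -0.3389 -0.6588] roll/30 0.01 q [-0.28  0.29  1.4  -0.    1.44 -0.29]
```

View pics/w4.png

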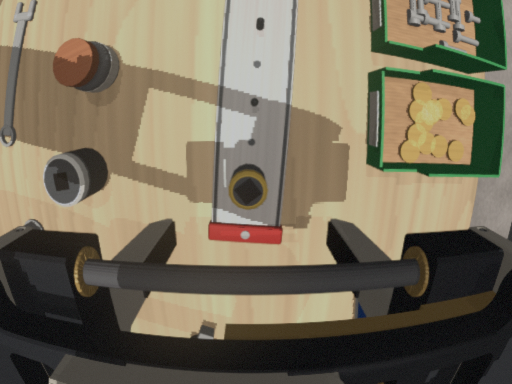

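The yellow socket stands upright on the post next to the red cap, at (248,187). Next is green.

>>> {"method": "apply_moves", "body": {"series": [{"jaw":-1,"linear":[0,-0.05,-0.09],"roll":0},{"jaw":-1,"linear":[0,-0.1,-0.18],"roll":0},{"jaw":-1,"linear":[0,-0.14,-0.27],"roll":0},{"jaw":-1,"linear":[0,-0.19,-0.36],"roll":0},{"jaw":-1,"linear":[0,-0.23,-0.45],"roll":0},{"jaw":-1,"linear":[0,-0.28,-0.54],"roll":0},{"jaw":-1,"linear":[0,-0.32,-0.62],"roll":0},{"jaw":-1,"linear":[0,-0.339,-0.659],"roll":0},{"jaw":-1,"linear":[0,-0.339,-0.659],"roll":0},{"jaw":-1,"linear":[0,-0.339,-0.659],"roll":0}]}}

```text
t: 9.15
tool_pos: [0.4321, 0.2599, 0.1623]
orientation: [1.204, 1.208, -1.205]
force: [-0.4, -0.8, 0.3]
opening: 0.0931
```

```bash
python3 plan.py .4327 .2605 .016
```

```text
t 9.15 p [0.4321 0.2599 0.1623] open 0.0931 F [-0.4 -0.8  0.3] tool x,y [ 0.002 -0.003 -1.   ] [1.    0.005 0.002]
linear [ 0.2438  0.0006 -0.0016] roll/30 0.01 q [ 0.44 -0.1   1.82 -0.    1.42  0.44]
```

>>> {"method": "apply_moves", "body": {"series": [{"jaw":-1,"linear":[0.08,0.001,-0.002],"roll":0},{"jaw":-1,"linear":[0.15,0.001,-0.002],"roll":0},{"jaw":-1,"linear":[0.21,0.001,-0.002],"roll":0},{"jaw":-1,"linear":[0.243,0.001,-0.002],"roll":0},{"jaw":-1,"linear":[0.243,0.001,-0.002],"roll":0},{"jaw":1,"linear":[0.243,0.001,-0.002],"roll":0},{"jaw":1,"linear":[0.243,0.001,-0.002],"roll":0},{"jaw":1,"linear":[0.243,0.001,-0.002],"roll":0},{"jaw":1,"linear":[0.243,0.001,-0.002],"roll":0},{"jaw":1,"linear":[0.243,0.001,-0.002],"roll":0}]}}

```text
t: 10.4
tool_pos: [0.433, 0.2608, 0.0167]
orientation: [1.204, 1.208, -1.205]
force: [4.2, 0.1, 0.4]
opening: 0.0474
```

>>> {"method": "apply_moves", "body": {"series": [{"jaw":1,"linear":[-0.04,0,0],"roll":0},{"jaw":1,"linear":[-0.1,0,0],"roll":0},{"jaw":1,"linear":[-0.17,0,0],"roll":0},{"jaw":1,"linear":[-0.22,0,0],"roll":0},{"jaw":1,"linear":[-0.22,0,0],"roll":0}]}}

```text
t: 11.02
tool_pos: [0.4342, 0.262, 0.1509]
orientation: [1.208, 1.206, -1.201]
force: [0.3, 0.2, -4.4]
opening: 0.0447
```

```bash
python3 plan.py .6392 -.0484 .145
```

```text
t 11.025 p [0.4342 0.262  0.1509] open 0.0447 F [ 0.3  0.2 -4.4] tool x,y [ 0.007 -0.001 -1.   ] [1.    0.006 0.007]
linear [0.0125 0.3387 0.5192] roll/30 0.011 q [ 0.44 -0.09  1.83 -0.    1.39  0.44]
```

>>> {"method": "apply_moves", "body": {"series": [{"jaw":1,"linear":[0,0.04,0.06],"roll":0},{"jaw":1,"linear":[0,0.09,0.13],"roll":0},{"jaw":1,"linear":[0,0.14,0.21],"roll":0},{"jaw":1,"linear":[0,0.19,0.29],"roll":0},{"jaw":1,"linear":[0,0.24,0.37],"roll":0},{"jaw":1,"linear":[0,0.29,0.45],"roll":0},{"jaw":1,"linear":[0,0.33,0.5],"roll":0},{"jaw":1,"linear":[0,0.339,0.519],"roll":0},{"jaw":1,"linear":[0,0.339,0.519],"roll":0},{"jaw":1,"linear":[0,0.339,0.519],"roll":0}]}}

```text
t: 12.28
tool_pos: [0.6383, -0.0469, 0.1514]
orientation: [1.207, 1.209, -1.201]
force: [-0.0, 0.4, -3.4]
opening: 0.0445
```

```bash
python3 plan.py .6392 -.0484 .0265; python3 - <<'E'
from h import *
cv2.imwrite('pics/w5.png',read_camera('wrist')['pixels'])
E
```

```text
t 12.275 p [ 0.6383 -0.0469  0.1514] open 0.0445 F [-0.   0.4 -3.4] tool x,y [ 0.005 -0.    -1.   ] [1.    0.007 0.005]
linear [0.2082 0.0005 0.0024] roll/30 0.013 q [-0.15  0.27  1.45  0.    1.41 -0.16]
```

View pics/w5.png

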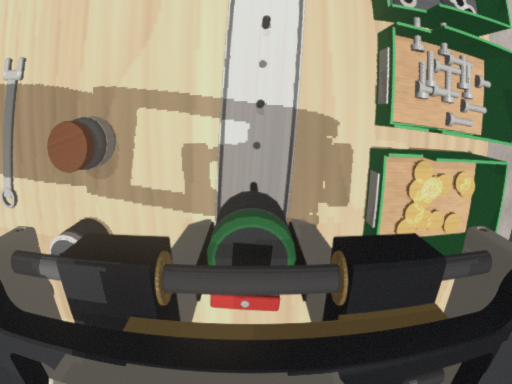

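The post is at (254,188) directly below the green socket, within about 3 mm. I'll lower it, going slowly over the last part and watching the force.

>>> {"method": "apply_moves", "body": {"series": [{"jaw":1,"linear":[0.05,0.001,0.001],"roll":0},{"jaw":1,"linear":[0.1,0.001,0.001],"roll":0},{"jaw":1,"linear":[0.13,0.001,0.001],"roll":0},{"jaw":1,"linear":[0.15,0.001,0.001],"roll":0},{"jaw":1,"linear":[0.17,0.001,0.001],"roll":0},{"jaw":1,"linear":[0.185,0.001,0.001],"roll":0},{"jaw":1,"linear":[0.195,0.001,0.001],"roll":0},{"jaw":1,"linear":[0.201,0.001,0.001],"roll":0},{"jaw":1,"linear":[0.204,0.001,0.001],"roll":0}]}}

```text
t: 13.45
tool_pos: [0.64, -0.0475, 0.0296]
orientation: [1.207, 1.208, -1.2]
force: [0.1, 0.5, -3.5]
opening: 0.0445
```

>>> {"method": "apply_moves", "body": {"series": [{"jaw":1,"linear":[0.003,0,0],"roll":0},{"jaw":1,"linear":[0.0045,0,0],"roll":0},{"jaw":1,"linear":[0.0045,0,0],"roll":0},{"jaw":-1,"linear":[0.0045,0,0],"roll":0},{"jaw":-1,"linear":[0.0045,0,0],"roll":0},{"jaw":-1,"linear":[0.0045,0,0],"roll":0},{"jaw":-1,"linear":[0.0045,0,0],"roll":0},{"jaw":-1,"linear":[0.0045,0,0],"roll":0},{"jaw":-1,"linear":[-0.05,0,0],"roll":0},{"jaw":-1,"linear":[-0.12,0,0],"roll":0},{"jaw":-1,"linear":[-0.2,0,0],"roll":0},{"jaw":-1,"linear":[-0.22,0,0],"roll":0},{"jaw":-1,"linear":[-0.22,0,0],"roll":0}]}}

```text
t: 15.08
tool_pos: [0.6398, -0.0476, 0.1623]
orientation: [1.207, 1.206, -1.199]
force: [-0.0, 0.8, -0.5]
opening: 0.0927
```

```bash
python3 plan.py .4267 -.2779 .16; python3 - <<'E'
from h import *
cv2.imwrite('pics/w6.png',read_camera('wrist')['pixels'])
E
```

```text
t 15.075 p [ 0.6398 -0.0476  0.1623] open 0.0927 F [-0.   0.8 -0.5] tool x,y [ 0.008 -0.001 -1.   ] [1.    0.007 0.008]
linear [ 0.0014 -0.3578  0.3814] roll/30 0.013 q [-0.15  0.26  1.44  0.    1.43 -0.16]
```

View pics/w6.png

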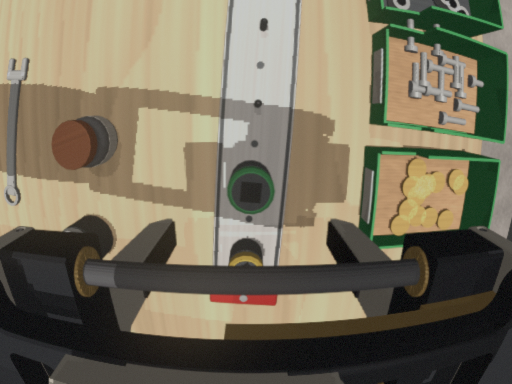

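The green socket stands upright on the second post, at (250,188), with yellow behind it at (246,262). Next is blue.

>>> {"method": "apply_moves", "body": {"series": [{"jaw":-1,"linear":[0,-0.06,0.06],"roll":0},{"jaw":-1,"linear":[0,-0.13,0.13],"roll":0},{"jaw":-1,"linear":[0,-0.19,0.2],"roll":0},{"jaw":-1,"linear":[0,-0.25,0.27],"roll":0},{"jaw":-1,"linear":[0,-0.32,0.34],"roll":0},{"jaw":-1,"linear":[0,-0.358,0.381],"roll":0},{"jaw":-1,"linear":[0,-0.358,0.381],"roll":0},{"jaw":-1,"linear":[0,-0.358,0.381],"roll":0}]}}

```text
t: 16.12
tool_pos: [0.4252, -0.2766, 0.1579]
orientation: [1.207, 1.211, -1.201]
force: [0.6, -0.8, -0.1]
opening: 0.0925
```

```bash
python3 plan.py .4267 -.2779 .018; python3 - <<'E'
from h import *
cv2.imwrite('pics/w7.png',read_camera('wrist')['pixels'])
E
```

```text
t 16.125 p [ 0.4252 -0.2766  0.1579] open 0.0925 F [ 0.6 -0.8 -0.1] tool x,y [ 0.003  0.002 -1.   ] [1.    0.006 0.003]
linear [0.2332 0.0017 0.0026] roll/30 0.012 q [-0.68 -0.09  1.82  0.    1.41 -0.69]
```

View pics/w7.png

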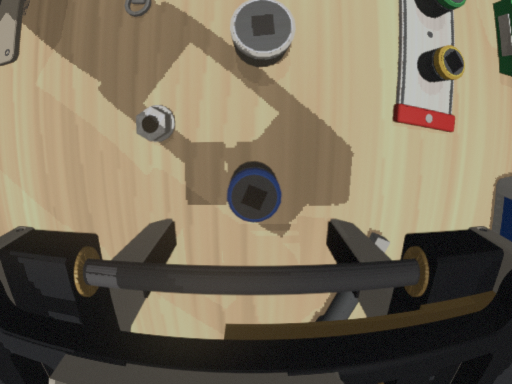

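The blue socket is at (254,195) between the open fingers. The extension bar's tip is about 0.13 m away, clear of the finger. I'll grip it.

>>> {"method": "apply_moves", "body": {"series": [{"jaw":-1,"linear":[0.08,0.002,0.003],"roll":0},{"jaw":-1,"linear":[0.15,0.002,0.003],"roll":0},{"jaw":-1,"linear":[0.2,0.002,0.003],"roll":0},{"jaw":-1,"linear":[0.233,0.002,0.003],"roll":0},{"jaw":-1,"linear":[0.233,0.002,0.003],"roll":0},{"jaw":1,"linear":[0.233,0.002,0.003],"roll":0},{"jaw":1,"linear":[0.233,0.002,0.003],"roll":0},{"jaw":1,"linear":[0.233,0.002,0.003],"roll":0},{"jaw":1,"linear":[0.233,0.002,0.003],"roll":0},{"jaw":1,"linear":[0.233,0.002,0.003],"roll":0},{"jaw":1,"linear":[0.233,0.002,0.003],"roll":0},{"jaw":1,"linear":[0.233,0.002,0.003],"roll":0}]}}

```text
t: 17.68
tool_pos: [0.4278, -0.2783, 0.0189]
orientation: [1.206, 1.21, -1.2]
force: [1.9, 0.5, 4.1]
opening: 0.0517
```

>>> {"method": "apply_moves", "body": {"series": [{"jaw":1,"linear":[-0.04,0,0],"roll":0},{"jaw":1,"linear":[-0.1,0,0],"roll":0},{"jaw":1,"linear":[-0.17,0,0],"roll":0},{"jaw":1,"linear":[-0.23,0,0],"roll":0},{"jaw":1,"linear":[-0.23,0,0],"roll":0}]}}

```text
t: 18.3
tool_pos: [0.4283, -0.2795, 0.159]
orientation: [1.206, 1.206, -1.199]
force: [0.7, -1.2, -5.4]
opening: 0.0515
```

```bash
python3 plan.py .6449 .0364 .155
```

```text
t 18.3 p [ 0.4283 -0.2795  0.159 ] open 0.0515 F [ 0.7 -1.2 -5.4] tool x,y [ 0.008 -0.002 -1.   ] [1.    0.007 0.008]
linear [ 0.0084  0.3648 -0.5238] roll/30 0.014 q [-0.68 -0.08  1.81  0.    1.4  -0.69]
```

>>> {"method": "apply_moves", "body": {"series": [{"jaw":1,"linear":[0,0.04,-0.06],"roll":0},{"jaw":1,"linear":[0,0.09,-0.13],"roll":0},{"jaw":1,"linear":[0,0.15,-0.21],"roll":0},{"jaw":1,"linear":[0,0.2,-0.29],"roll":0},{"jaw":1,"linear":[0,0.26,-0.37],"roll":0},{"jaw":1,"linear":[0,0.31,-0.45],"roll":0},{"jaw":1,"linear":[0,0.35,-0.5],"roll":0},{"jaw":1,"linear":[0,0.365,-0.524],"roll":0},{"jaw":1,"linear":[0,0.365,-0.524],"roll":0},{"jaw":1,"linear":[0,0.365,-0.524],"roll":0}]}}

```text
t: 19.55
tool_pos: [0.6439, 0.0354, 0.1587]
orientation: [1.205, 1.206, -1.202]
force: [-0.2, -0.2, -5.0]
opening: 0.0516
```

```bash
python3 plan.py .6449 .0364 .0285; python3 - <<'E'
from h import *
cv2.imwrite('pics/w8.png',read_camera('wrist')['pixels'])
E
```

```text
t 19.55 p [0.6439 0.0354 0.1587] open 0.0516 F [-0.2 -0.2 -5. ] tool x,y [ 0.005 -0.003 -1.   ] [1.    0.007 0.005]
linear [ 0.2169  0.0005 -0.0023] roll/30 0.012 q [-0.02  0.28  1.43 -0.    1.43 -0.03]
```

View pics/w8.png

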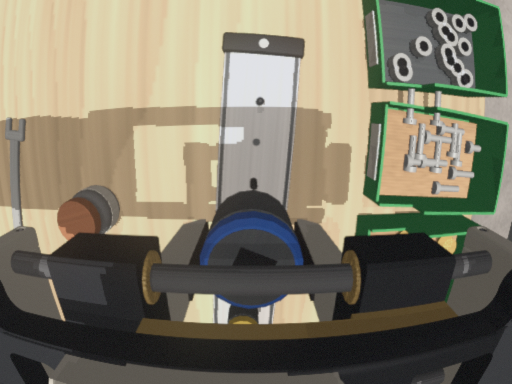

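The blue socket is held upright. The last post is at (260,101), so at the 88 px spacing the target post lies under the socket at about (255,189), where it should be. I'll lower it.

>>> {"method": "apply_moves", "body": {"series": [{"jaw":1,"linear":[0.05,0.001,-0.001],"roll":0},{"jaw":1,"linear":[0.1,0.001,-0.002],"roll":0},{"jaw":1,"linear":[0.13,0.001,-0.002],"roll":0},{"jaw":1,"linear":[0.155,0.001,-0.002],"roll":0},{"jaw":1,"linear":[0.175,0.001,-0.002],"roll":0},{"jaw":1,"linear":[0.192,0.001,-0.002],"roll":0},{"jaw":1,"linear":[0.204,0.001,-0.002],"roll":0},{"jaw":1,"linear":[0.211,0.001,-0.002],"roll":0},{"jaw":1,"linear":[0.214,0.001,-0.002],"roll":0}]}}

```text
t: 20.72
tool_pos: [0.6456, 0.0361, 0.0308]
orientation: [1.206, 1.206, -1.201]
force: [-1.1, -0.1, -4.0]
opening: 0.0514
```

>>> {"method": "apply_moves", "body": {"series": [{"jaw":1,"linear":[0.002,0,0],"roll":0},{"jaw":1,"linear":[0.003,0,0],"roll":0},{"jaw":1,"linear":[0.003,0,0],"roll":0},{"jaw":-1,"linear":[0.003,0,0],"roll":0},{"jaw":-1,"linear":[0.003,0,0],"roll":0},{"jaw":-1,"linear":[0.003,0,0],"roll":0},{"jaw":-1,"linear":[0.003,0,0],"roll":0},{"jaw":-1,"linear":[0.003,0,0],"roll":0},{"jaw":-1,"linear":[-0.05,0,0],"roll":0},{"jaw":-1,"linear":[-0.12,0,0],"roll":0},{"jaw":-1,"linear":[-0.2,0,0],"roll":0},{"jaw":-1,"linear":[-0.22,0,0],"roll":0},{"jaw":-1,"linear":[-0.22,0,0],"roll":0}]}}

```text
t: 22.35
tool_pos: [0.6454, 0.0364, 0.1635]
orientation: [1.207, 1.204, -1.2]
force: [-0.3, -0.5, 0.3]
opening: 0.0928
```

```bash
python3 plan.py .4331 -.1208 .16; python3 - <<'E'
from h import *
cv2.imwrite('pics/w9.png',read_camera('wrist')['pixels'])
E
```

```text
t 22.35 p [0.6454 0.0364 0.1635] open 0.0928 F [-0.3 -0.5  0.3] tool x,y [ 0.008 -0.003 -1.   ] [1.    0.006 0.008]
linear [ 0.0037 -0.3554  0.2599] roll/30 0.012 q [-0.02  0.28  1.42 -0.    1.43 -0.03]
```

View pics/w9.png

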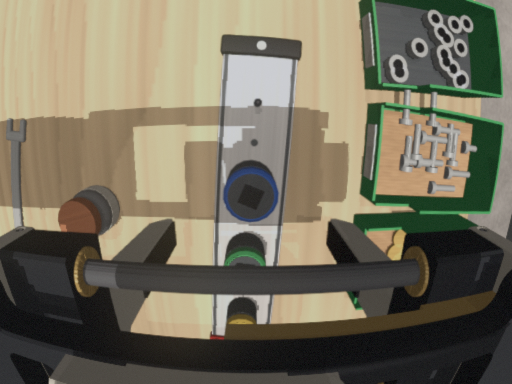

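The blue socket stands upright on the third post, at (251,193), with green and yellow in line behind it. White is last.

>>> {"method": "apply_moves", "body": {"series": [{"jaw":-1,"linear":[0,-0.07,0.05],"roll":0},{"jaw":-1,"linear":[0,-0.14,0.1],"roll":0},{"jaw":-1,"linear":[0,-0.21,0.15],"roll":0},{"jaw":-1,"linear":[0,-0.28,0.21],"roll":0},{"jaw":-1,"linear":[0,-0.34,0.25],"roll":0},{"jaw":-1,"linear":[0,-0.355,0.26],"roll":0},{"jaw":-1,"linear":[0,-0.355,0.26],"roll":0},{"jaw":-1,"linear":[0,-0.355,0.26],"roll":0}]}}

```text
t: 23.4
tool_pos: [0.4329, -0.1202, 0.1605]
orientation: [1.205, 1.208, -1.202]
force: [-0.1, -0.5, -0.2]
opening: 0.0929
```

```bash
python3 plan.py .4331 -.1208 .02; python3 - <<'E'
from h import *
cv2.imwrite('pics/w10.png',read_camera('wrist')['pixels'])
E
```

```text
t 23.4 p [ 0.4329 -0.1202  0.1605] open 0.0929 F [-0.1 -0.5 -0.2] tool x,y [ 0.005 -0.002 -1.   ] [1.    0.007 0.005]
linear [ 0.2341 -0.0007  0.0006] roll/30 0.013 q [-0.39 -0.26  1.97  0.    1.43 -0.39]
```

View pics/w10.png

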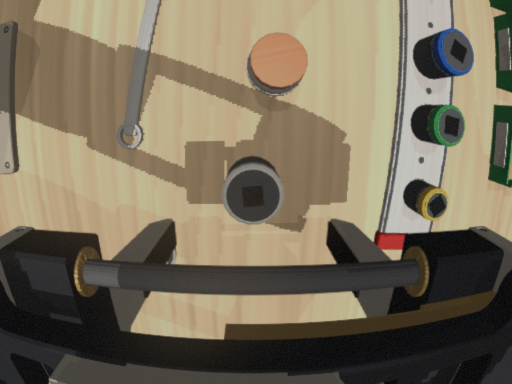

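The white socket is centred at (253,193), with the jar well clear at (278,62). I'll grip it.

>>> {"method": "apply_moves", "body": {"series": [{"jaw":-1,"linear":[0.08,0,0.001],"roll":0},{"jaw":-1,"linear":[0.15,0,0.001],"roll":0},{"jaw":-1,"linear":[0.2,0,0.001],"roll":0},{"jaw":-1,"linear":[0.234,0,0.001],"roll":0},{"jaw":-1,"linear":[0.234,0,0.001],"roll":0},{"jaw":1,"linear":[0.234,0,0.001],"roll":0},{"jaw":1,"linear":[0.234,0,0.001],"roll":0},{"jaw":1,"linear":[0.234,0,0.001],"roll":0},{"jaw":1,"linear":[0.234,0,0.001],"roll":0},{"jaw":1,"linear":[0.234,0,0.001],"roll":0},{"jaw":1,"linear":[0.234,0,0.001],"roll":0},{"jaw":1,"linear":[0.234,0,0.001],"roll":0}], "force": 50}}

```text
t: 24.95
tool_pos: [0.4346, -0.1213, 0.021]
orientation: [1.205, 1.206, -1.2]
force: [3.0, 0.3, 5.3]
opening: 0.0583
```

>>> {"method": "apply_moves", "body": {"series": [{"jaw":1,"linear":[-0.04,0,0],"roll":0},{"jaw":1,"linear":[-0.1,0,0],"roll":0},{"jaw":1,"linear":[-0.17,0,0],"roll":0},{"jaw":1,"linear":[-0.24,0,0],"roll":0},{"jaw":1,"linear":[-0.24,0,0],"roll":0}]}}

```text
t: 25.58
tool_pos: [0.4348, -0.1216, 0.1669]
orientation: [1.206, 1.202, -1.199]
force: [0.1, 0.2, -7.0]
opening: 0.0585
```

```bash
python3 plan.py .6505 .1212 .165
```

```text
t 25.575 p [ 0.4348 -0.1216  0.1669] open 0.0585 F [ 0.1  0.2 -7. ] tool x,y [ 0.01  -0.004 -1.   ] [1.    0.007 0.01 ]
linear [ 0.0052  0.3623 -0.4021] roll/30 0.013 q [-0.39 -0.27  1.96 -0.    1.44 -0.39]
```

>>> {"method": "apply_moves", "body": {"series": [{"jaw":1,"linear":[0,0.05,-0.06],"roll":0},{"jaw":1,"linear":[0,0.11,-0.12],"roll":0},{"jaw":1,"linear":[0,0.17,-0.19],"roll":0},{"jaw":1,"linear":[0,0.23,-0.26],"roll":0},{"jaw":1,"linear":[0,0.29,-0.32],"roll":0},{"jaw":1,"linear":[0,0.34,-0.38],"roll":0},{"jaw":1,"linear":[0,0.362,-0.402],"roll":0},{"jaw":1,"linear":[0,0.362,-0.402],"roll":0},{"jaw":1,"linear":[0,0.362,-0.402],"roll":0}]}}

```text
t: 26.7
tool_pos: [0.6485, 0.1204, 0.1649]
orientation: [1.203, 1.205, -1.203]
force: [0.1, -0.5, -7.0]
opening: 0.0579
```

```bash
python3 plan.py .6505 .1212 .0305; python3 - <<'E'
from h import *
cv2.imwrite('pics/w11.png',read_camera('wrist')['pixels'])
E
```

```text
t 26.7 p [0.6485 0.1204 0.1649] open 0.0579 F [ 0.1 -0.5 -7. ] tool x,y [ 0.005 -0.005 -1.   ] [1.    0.007 0.005]
linear [ 0.2241  0.0022 -0.0024] roll/30 0.013 q [ 0.11  0.31  1.38 -0.01  1.45  0.1 ]
```

View pics/w11.png

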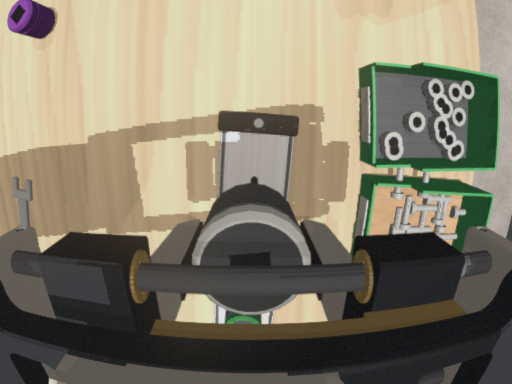

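The white socket is held upright and the last post's tip shows just behind it at (254,181), as expected. I'll lower it.

>>> {"method": "apply_moves", "body": {"series": [{"jaw":1,"linear":[0.05,0.002,-0.002],"roll":0},{"jaw":1,"linear":[0.1,0.002,-0.002],"roll":0},{"jaw":1,"linear":[0.14,0.002,-0.002],"roll":0},{"jaw":1,"linear":[0.165,0.002,-0.002],"roll":0},{"jaw":1,"linear":[0.185,0.002,-0.002],"roll":0},{"jaw":1,"linear":[0.2,0.002,-0.002],"roll":0},{"jaw":1,"linear":[0.212,0.002,-0.002],"roll":0},{"jaw":1,"linear":[0.218,0.002,-0.002],"roll":0},{"jaw":1,"linear":[0.221,0.002,-0.002],"roll":0}]}}

```text
t: 27.88
tool_pos: [0.6511, 0.1209, 0.0334]
orientation: [1.204, 1.203, -1.202]
force: [-0.4, -0.4, -6.3]
opening: 0.0583
```

>>> {"method": "apply_moves", "body": {"series": [{"jaw":1,"linear":[0.002,0,0],"roll":0},{"jaw":1,"linear":[0.004,0,0],"roll":0},{"jaw":1,"linear":[0.004,0,0],"roll":0},{"jaw":-1,"linear":[0.004,0,0],"roll":0},{"jaw":-1,"linear":[0.004,0,0],"roll":0},{"jaw":-1,"linear":[0.004,0,0],"roll":0},{"jaw":-1,"linear":[0.004,0,0],"roll":0},{"jaw":-1,"linear":[0.004,0,0],"roll":0},{"jaw":-1,"linear":[-0.05,0,0],"roll":0},{"jaw":-1,"linear":[-0.12,0,0],"roll":0},{"jaw":-1,"linear":[-0.2,0,0],"roll":0},{"jaw":-1,"linear":[-0.22,0,0],"roll":0}]}}

```text
t: 29.38
tool_pos: [0.6526, 0.1218, 0.1703]
orientation: [1.208, 1.199, -1.196]
force: [0.4, 0.5, -1.0]
opening: 0.093
```

>>> {"method": "apply_moves", "body": {"series": [{"jaw":-1,"linear":[0,-0.05,-0.08],"roll":0},{"jaw":-1,"linear":[-0.05,-0.1,-0.16],"roll":0},{"jaw":-1,"linear":[-0.05,-0.15,-0.24],"roll":0},{"jaw":-1,"linear":[-0.05,-0.2,-0.32],"roll":0},{"jaw":-1,"linear":[-0.05,-0.25,-0.4],"roll":0},{"jaw":-1,"linear":[-0.05,-0.3,-0.44],"roll":0},{"jaw":-1,"linear":[-0.05,-0.3,-0.44],"roll":0}]}}

```text
t: 30.25
tool_pos: [0.4679, 0.3864, 0.1953]
orientation: [1.204, 1.202, -1.195]
force: [1.0, -0.4, -1.2]
opening: 0.093
```

```bash
python3 - <<'E'
from h import *
im,K,R,t=cam('top');b,K2,R2,t2=cam('scene')
H,S,V=cv2.split(cv2.cvtColor(im,cv2.COLOR_BGR2HSV))
P={'green':((.6392,-.0484),.064,(50,85),80),'yellow':((.6336,-.1331),.060,(22,34),120),'white':((.6505,.1212),.072,None,0),'blue':((.6449,.0364),.068,(100,125),90),'jar':((.4547,.0024),.064,(5,14),100)}
for n,(xy,z,h,s) in P.items():
    p=cv2.projectPoints(np.array([[*xy,z]]),R,t,K,None)[0].ravel();u,v=p.round().astype(int)
    m=((S<60)&(V>90)) if h is None else ((H>=h[0])&(H<=h[1])&(S>=s)&(V>40))
    w=np.zeros_like(m);w[v-16:v+17,u-16:u+17]=1
    q=np.argwhere(m&w)[:,::-1].astype(np.float32)
    c,r=cv2.minEnclosingCircle(q);Q=ray(c,K,R,t,z);print(n,len(q),'off mm',((Q[:2]-xy)*1000).round(1),'r px',round(r,1))
l=cv2.resize(im[110:240,150:390],(800,433),interpolation=cv2.INTER_CUBIC)
cv2.imwrite('pics/end_s.png',cv2.resize(b[130:310,130:390],(800,554),interpolation=cv2.INTER_CUBIC))
cv2.imwrite('pics/end_t.png',l)
E
```

```text
green 76 off mm [-1.3  3.1] r px 8.6
yellow 70 off mm [-1.9  1.6] r px 7.6
white 386 off mm [-13.8  -1. ] r px 19.3
blue 84 off mm [-1.4 -2.4] r px 10.1
jar 329 off mm [-0.2 -0.3] r px 10.4
```

View pics/end_s.png

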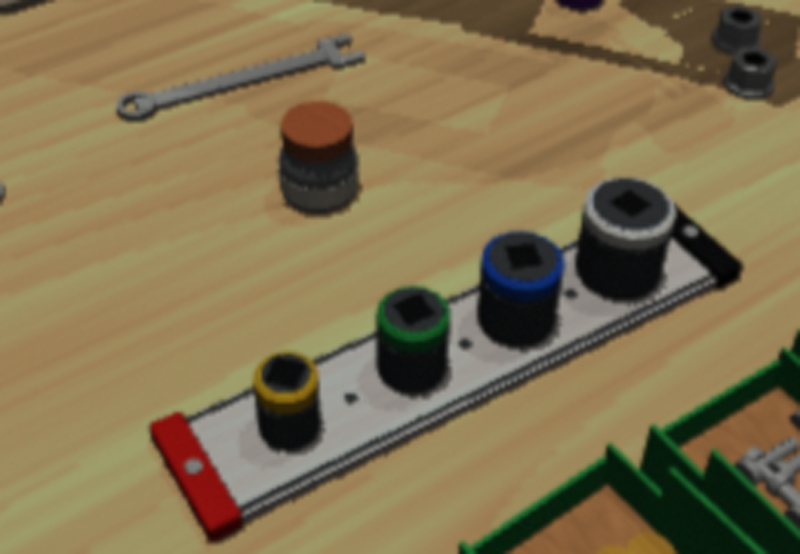

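In the scene crop all four sockets stand flat and upright on the rail: yellow (287,400), green (413,340), blue (521,288) and white (627,240), in order from the red cap. The jar hasn't moved. The white offset was invalid because the mask merged with the white deck (19 px radius), but the picture shows it seated.

```bash
python3 -c "
from plant import *
import numpy as np
s=read_state();print(s['t'],np.abs(s['dq']).max());print(close_job())"
```

```text
30.35 0.027348029808361797
the job is handed in; nothing more can be done
None
```

I placed all four sockets mouth down on the rail, in order from the red cap: yellow, green, blue, white. I handed the job in at 30.35 s. No verdict was reported.

- **Position:** in the last top view, yellow, green and blue were within about 3.5 mm of their posts. The jar showed under 0.5 mm of movement.
- **White:** its measured offset was 13.8 mm, but that number isn't usable because the white band merged with the light deck in the mask. The scene picture shows it upright and flat on the last post. The gripper released it within about 1 mm of the estimated post position.
- **Forces and lookalike:** force readings at the ends of moves stayed at about 7 N or less. I left the purple lookalike alone.

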